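# Fit the U-clamp over the conveyor rail and lock it

### The arm

A 6-joint arm with a two-finger parallel gripper is mounted at the origin on the work surface. World frame = base frame: x ahead of the robot, y to its left, z up, the work surface at z = 0. Lengths are in m, angles in degrees, forces in N, time in s.
With the tool pointing down it reaches from about 0.3 to 0.75 m from the base axis. Payload 8.5 kg.
Tool frame: the origin (TCP) lies at the very end of the fingers, on their centre line; the grasp point (between the pads) lies 19 mm behind it (env.grasp_offset is the distance from the TCP to the grasp point, in m); y points along the fingers, z is the direction in which the jaws open and shut, and the axes are right-handed (so a half turn about y gives the same grasp; the last joint's range is limited). The gripper opens to 85 mm and grips with 20 to 120 N. Pads are 22 mm wide; open, the fingers measure 114 mm over their backs; the gripper's body (76 mm by 85 mm) begins 54 mm behind the grasp point. The pads swing forward as they close: fully open they stand 13 mm farther back than shut.
Start: joints at [-12.336, 21.807, 74.336, -0, 83.858, -12.336], TCP at [0.55, 0, 0.231] pointing down, gripper open.
Joint ranges: [-178.18, 178.18], [-50.72, 133.34], [12.68, 142.11], [-81.47, 261.47], [9.98, 163.14], [-165.26, 165.26]. Speed limits (degrees/s): [136.94, 136.94, 180, 180, 180, 180].

### API

Orientations are given as a 3x3 rotation matrix whose columns are the frame's x, y, z axes.
In Python, from rig import env gives the robot as it stands. The module is installed in compiled form; this text tells all that it offers.
- The arm moves only by the shell command python3 -m pendant 'ROWS' [FORCE]. ROWS is JSON, a list of rows, each a list of 3 entries, a list of its own where there are three numbers: the shift along the world's x, y, z as a fraction of full scale, then the turn about the world's z as a fraction of full scale, then the opening, from 0 (shut) to 1 (fully open). A call has 1 to 12 rows; each row shifts and turns the commanded pose from where the row before left it; what a row does not reach is not made up. Full scale, the value 1, is 30 mm for a shift and 5 degrees for a turn. A row lasts 1/12 s, in which the tool goes at most 41.7 mm and 7.16 degrees, less where a joint would pass 70% of its speed; a pose out of reach is approached as far as the arm can. A call with a number of a shift or a turn outside -1 to 1 is refused whole. A call with a gripper value outside its range is refused whole. The fingers move at their own pace and stop on an object; FORCE is the grip in N (left out, the last holds). Time passes only in rows, so rows that do not move let the fingers close. It gives the time, the measured TCP pose, the force and the opening at its end, in the units of the state.
- env.observe(): the state, without advancing time (a new reading comes with each control period).
- env.get_image(name): name is "scene" or "side" or "wrist"; returns (picture, depth): 420x560x3 uint8, red, green, blue; 420x560 float32, m along the optical axis (not along the pixel's ray), 0 where there is no reading.
- env.camera_model(name): a dict with "camera_matrix" (3x3 intrinsics, pixels), "R" (3x3) and "t" (3): a world point X has camera coordinates R X + t; the wrist camera has in their place "tool_from_camera" (4x4, takes a point from camera to tool coordinates, whose origin is the TCP and whose axes are the tool frame's). Camera axes: x right, y down, z forward; pixel columns grow to the right and rows downward; lengths in m; the calibration is good to about 2 mm. A picture is of the moment at which its call begins: read the wrist's pose just before it. camera_model takes no time and is no camera call.
- env.close_job(): hands the job in, once; it reports no verdict.
The state is a dict: "time_s": time; "q": joint angles; "qvel": joint speeds; "joint_efforts": joint torques, N m; "position": TCP position; "tool_rot": TCP orientation; "ft_force": force on the tool from outside, world axes, zero at the start; "wrist_torque": the same for the moment, N m; "grip_width": finger opening in m.
Only numpy, scipy, OpenCV 4.12 (cv2) and the standard library are available. Lean on these libraries where they do the work, as an engineer would, in place of code of your own. Each camera call takes 0.05 s, during which the arm holds its last target.

### The job

Take the orange-handled U-clamp out of the wooden parking block, pass its legs down either side of the steel rail and through the two holes of the bracket plate below, feeling for the holes gently and without forcing, and press it fully home until its crossbar sits on the rail. Then let go of it and push the red-knobbed fork keeper all the way over the crossbar. Leave the other things on the bench where they are.

Things in the scene. Friction and masses are not known exactly. Their poses are not given: they have to be found in the camera images.
- clamp_grip (a point): Centre of the orange handle of the loose U-clamp (0.2 to 0.3 kg); handle 12 (x) x 26 (y) x 36 (z) mm. z points up the handle, x is its thin direction (along the rail when fitted), y its wide direction and the line joining the two legs; the same either way round. At the start it stands handle up in the wooden parking block, crossbar on the block's top.
- clamp: The same U-clamp, origin midway between its leg tips, 100 mm below the handle's centre, same axes. Two round steel legs 8 mm thick with flat ends stand at y = -23 and +23 mm, 72 mm long, up to a steel crossbar 26 (x) x 62 (y) x 10 mm under the handle.
- park: Fixed wooden parking block, 80 (x) x 110 (y) x 75 mm high, origin at the centre of its underside, z up. Two loose 15 mm holes at y = -23 and +23 mm take the clamp's legs over their whole length: the clamp must rise 75 mm to be clear.
- stand: Fixed grey rail stand, origin at the centre of its underside, z up, x along the rail. Base 240 (x) x 120 (y) mm. The rail, a round horizontal steel post 30 mm thick, 250 mm long, has its axis 75 mm up, held in two blocks 18 mm thick at x = -72 and +72 mm, 78 mm wide, 100 mm high. More than 40 N between clamp and stand counts as forcing.
- plate_zone (a point): Middle of the range in which the bracket plate may stand, 45 mm above the stand's origin, level with the plate's top face. Aluminium plate 90 (x) x 84 (y) x 12 mm, two round 10 mm through holes at y = -23 and +23 mm. It does not shift, but its place along the rail is NOT measured: both holes lie together anywhere from x = -16 to +16 mm; find them by feel or sight.
- rail_top (a point): Point on the rail's top line, 90 mm above the stand's origin. The clamp is home when its crossbar rests on the rail: handle centre 28 mm above this height, leg tips 72 mm below it. On the way, some 3 mm below the plate, the leg tips meet a hidden stiff packing bar that must be pushed down 12 mm with about 12 N and stays down.
- keeper_knob (a point): Centre of the keeper's red knob, 12 (along the rail) x 24 x 28 mm high, 123 mm above the stand's origin. It stands on a flat steel fork 6 mm thick (top 14 mm below this point) with two tines 10 mm wide at y = -25 and +25 mm that end 50 mm ahead (+x) of this point and pass over the clamp's crossbar, 3 mm clear of it when it is home, either side of the handle.
- keeper (a joint): Travel of the keeper along the stand's +x, m: 0 fully back (knob at x = -90 mm of the stand), 0.05 fully over the clamp (end stop). Moves with about 2.5 N and stays where left; it runs into the crossbar if the clamp is not home.
- dango_tray: Bystander, to be left alone: shallow black plastic tray of amber dumplings on sticks, 170 x 135 x 18 mm (33 mm high with the dumplings).
- gear: Bystander, to be left alone: loose steel spur gear, 74 mm across, 26 mm high.
- spanner: Bystander, to be left alone: steel spanner lying flat.
- dust_brush: Bystander, to be left alone: small hand brush lying flat.
- oil: Bystander, to be left alone: yellow plastic bottle with red cap, 56 mm across, 130 mm high.
- nut_cup: Bystander, to be left alone: small steel bowl, 76 mm across, 50 mm high.
- collar: Bystander, to be left alone: brass ring, 52 mm across, 18 mm high.
Not all that is in view belongs to the job. What is shaped like the clamp but purple or turquoise is not meant.

How it is judged:
By the outcome, as a careful person would: the job done as asked, in the order asked, and still so for the second after the job is handed in, with the robot touching nothing.
It also fails if it takes over 72 s, if anything falls off the work surface, if the arm or the gripper's body presses on something with over 40 N, if the wrist force passes 120 N, or if a joint passes its speed limit or range.

## Working session

There is one attempt and no reset: what is moved stays moved. The work goes in short steps, Python scripts to look and compute and a shell command to move; the robot and the scene stay as the last step left them, time stands still between calls to the robot, and variables do not carry over. Pictures are saved under pics/ and viewed, and the job is handed in when it is done.

```bash
mkdir -p pics; cat > h.py <<'E'
import numpy as np, cv2
from rig import env
def snap(n,f):
    s=env.observe(); im,d=env.get_image(n); cv2.imwrite(f,im[:,:,::-1]); np.savez(f.replace('.png','.npz'),im=im,d=d,p=s['position'],R=s['tool_rot']); return im,d,s
def w2(n,s):
    m=env.camera_model(n);K=np.array(m['camera_matrix'])
    if 'R' in m: R=np.array(m['R']);t=np.array(m['t']);return K,R.T,-R.T@t
    T=np.array(m['tool_from_camera']);Rt=np.array(s['tool_rot']);return K,Rt@T[:3,:3],Rt@T[:3,3]+np.array(s['position'])
def ray(n,s,u,v,z):
    K,R,c=w2(n,s);d=R@np.linalg.inv(K)@np.array([u,v,1.]);return c+d*(z-c[2])/d[2]
def cloud(n,s,d):
    K,R,c=w2(n,s);v,u=np.mgrid[:d.shape[0],:d.shape[1]]
    P=np.stack([(u-K[0,2])/K[0,0]*d,(v-K[1,2])/K[1,1]*d,d],-1);W=P@R.T+c;W[d==0]=np.nan;return W
def proj(n,s,X):
    K,R,c=w2(n,s);p=K@(R.T@(np.array(X)-c));return p[:2]/p[2]
E
python3 - <<'E'
from h import *
for n in('scene','side','wrist'): im,d,s=snap(n,f'pics/{n}0.png')
print(s)
E
```

```text
{'time_s': 0.1, 'q': array([-1.23356046e+01,  2.18377691e+01,  7.43781876e+01,  4.88072014e-04,
        8.38562487e+01, -1.23361559e+01]), 'qvel': array([-0.0265552 , -0.05760671, -0.06450094, -0.14390035, -0.09753893,
       -0.0531322 ]), 'joint_efforts': array([ 3.76895419e-03, -4.49219084e+01, -2.31655884e+01, -2.33104493e-04,
        3.63802450e-03,  7.57992581e-06]), 'position': array([5.49754969e-01, 5.51781932e-05, 2.30780605e-01]), 'tool_rot': array([[ 8.53349970e-06, -1.22931673e-03,  9.99999244e-01],
       [-9.99999961e-01,  2.77504432e-04,  8.87464692e-06],
       [-2.77515132e-04, -9.99999206e-01, -1.22931431e-03]]), 'ft_force': array([-0.75697632,  0.72069434,  0.65675841]), 'wrist_torque': array([-0.03354885,  0.05362471, -0.0084979 ]), 'grip_width': 0.0854617085154126}
```

View pics/scene0.png

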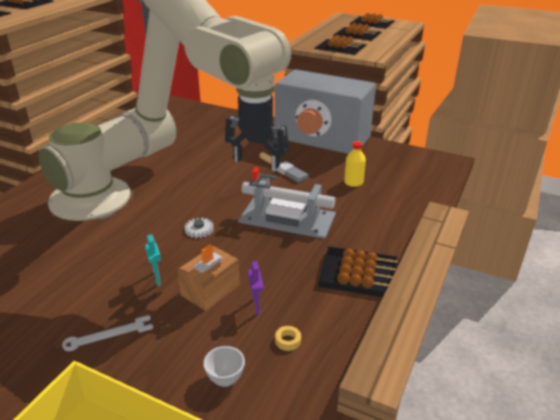

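View pics/side0.png

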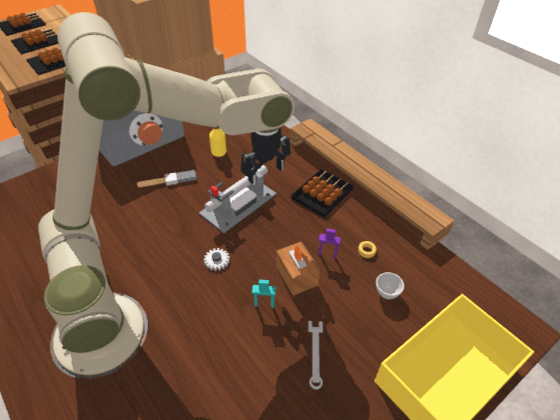

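View pics/wrist0.png

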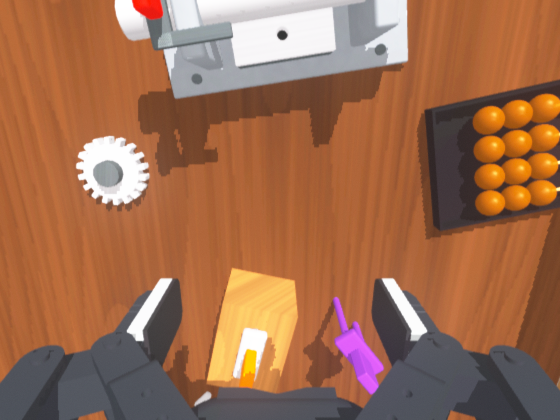

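The pictures show the clamp in its block at scene (207,257), side (298,257) and wrist (248,365). The stand is at the top of the wrist view, with one plate hole visible at (282,35).

```bash
python3 - <<'E'
from h import *
for n,box in(('scene',(180,235,235,275)),('side',(285,240,315,275)),('wrist',(200,320,280,390))):
    z=np.load(f'pics/{n}0.npz');s=dict(position=z['p'],tool_rot=z['R']);W=cloud(n,s,z['d']);hsv=cv2.cvtColor(z['im'],cv2.COLOR_RGB2HSV)
    a,b,c,e=box;m=np.zeros(hsv.shape[:2],bool);m[b:e,a:c]=1
    # orange: saturated bright
    o=m&(hsv[...,1]>225)&(hsv[...,2]>170)&(hsv[...,0]<20)
    P=W[o];print(n,'or',o.sum(),np.nanmedian(P,0).round(4),np.nanpercentile(P,3,0).round(4),np.nanpercentile(P,97,0).round(4))
    q=m&(hsv[...,1]<70)&(hsv[...,2]>110)&(W[...,2]>.07)
    P=W[q];P=P[~np.isnan(P[:,0])];print('bar',len(P),np.median(P[:,2]),cv2.minAreaRect((P[:,:2]*1000).astype(np.float32)))
    # block top
    a,b,c,e=(170,230,250,310) if n=='scene' else (270,235,330,300) if n=='side' else (200,260,310,395)
    m[:]=0;m[b:e,a:c]=1
    t=m&(abs(W[...,2]-.075)<.004);P=W[t];print('blk',len(P),cv2.minAreaRect((P[:,:2]*1000).astype(np.float32)))
n='wrist'
z=np.load('pics/wrist0.npz');s=dict(position=z['p'],tool_rot=z['R']);W=cloud(n,s,z['d'])
print('hole ray',ray(n,s,282,35,.045), W[35,260],W[35,300])
for c in((197,79),(380,49),(175,97),(407,62)): print(c,W[c[1],c[0]].round(4))
E
```

```text
scene or 0 [nan nan nan] [nan nan nan] [nan nan nan]
bar 205 0.0837537425986602 ((519.7215576171875, -174.62646484375), (71.28777313232422, 35.9135627746582), 72.98200988769531)
blk 905 ((554.0899047851562, -186.99880981445312), (113.76182556152344, 151.82827758789062), 76.17658996582031)
side or 0 [nan nan nan] [nan nan nan] [nan nan nan]
bar 122 0.08430681555502562 ((518.908447265625, -174.59011840820312), (69.99043273925781, 25.167970657348633), 78.72693634033203)
blk 736 ((513.3341064453125, -177.88999938964844), (119.03594970703125, 238.17469787597656), 85.67288970947266)
wrist or 164 [ 0.521  -0.1707  0.1202] [ 0.5146 -0.1779  0.1068] [ 0.5264 -0.1641  0.1215]
bar 825 0.08425903607233731 ((533.76318359375, -102.80839538574219), (228.70004272460938, 28.93351173400879), 79.86853790283203)
blk 4723 ((520.632080078125, -176.68307495117188), (111.44046020507812, 80.168701171875), 77.21794128417969)
hole ray [0.55422578 0.13676193 0.045     ] [0.53495982 0.13674977 0.04507588] [0.57007102 0.13698818 0.0436045 ]
(197, 79) [0.4696 0.1027 0.0117]
(380, 49) [0.6497 0.1297 0.0139]
(175, 97) [0.4447 0.0856 0.0078]
(407, 62) [6.820e-01 1.194e-01 5.000e-04]
  return np.nanmean(a, axis, out=out, keepdims=keepdims)
  return np.nanmean(a, axis, out=out, keepdims=keepdims)
```

```bash
python3 - <<'E'
from h import *
for n,b in(('wrist',(100,0,420,110)),('scene',(230,160,345,240)),('side',(190,160,285,235))):
    im=cv2.imread(f'pics/{n}0.png')[b[1]:b[3],b[0]:b[2]];f=800//im.shape[1]; cv2.imwrite(f'pics/c_{n}.png',cv2.resize(im,None,fx=f,fy=f,interpolation=2))
E
```

```text
(no output)
```

View pics/c_scene.png

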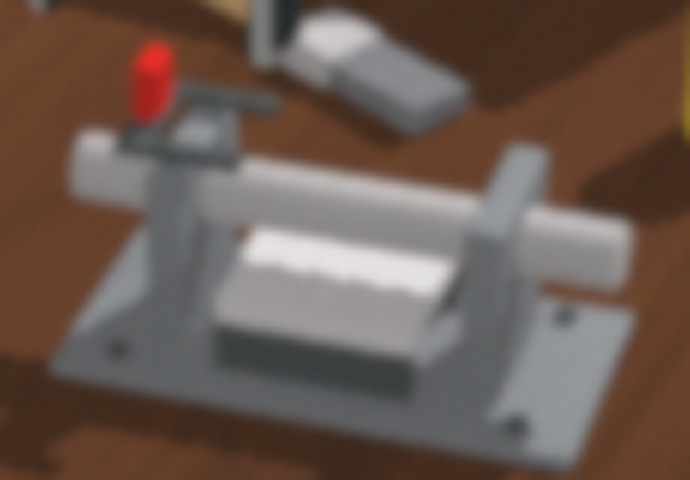

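View pics/c_side.png

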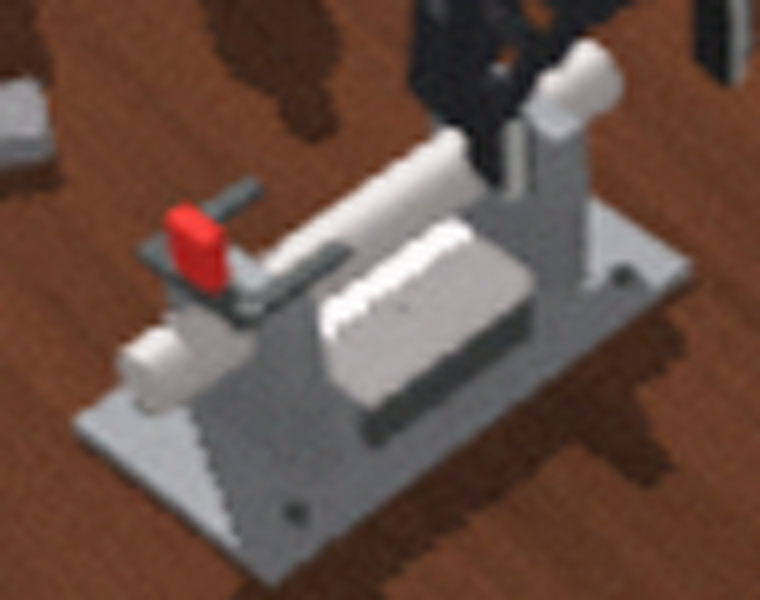

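The block is at (0.5206, -0.1767), yaw about -12.8°. The fork and plate are clear in both crops. Next I'll get a full view of the stand from above.

```bash
python3 -m pendant '[[[0,0.8,1],0,1],[[0,0.8,1],0,1],[[0,0.8,1],0,1],[[0,0,0],0,1],[[0,0,0],0,1],[[0,0,0],0,1]]'; python3 - <<'E'
from h import *
im,d,s=snap('wrist','pics/w1.png');print(s['position'],s['time_s'])
E
```

```text
time_s: 0.65
position: [0.5497, 0.0718, 0.3202]
tool_rot: [[0.0, -0.002, 1.0], [-1.0, -0.0, 0.0], [0.0, -1.0, -0.002]]
ft_force: [-0.2, -1.5, -0.7]
grip_width: 0.0854
[0.54967362 0.07180639 0.32021696] 0.65
```

View pics/w1.png

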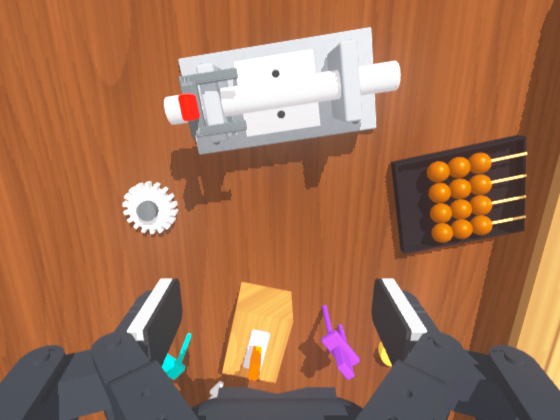

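The whole stand is visible from (180,30) to (400,152), with both plate holes at (276,73) and (281,115). I'll measure it here.

```bash
python3 - <<'E'
from h import *
n='wrist';z=np.load('pics/w1.npz');s=dict(position=z['p'],tool_rot=z['R']);W=cloud(n,s,z['d']);im=z['im'];g=cv2.cvtColor(im,cv2.COLOR_RGB2GRAY)
H=[]
for u,v in((276,73),(281,115)):
    p=255-g[v-6:v+7,u-6:u+7].astype(float);p=np.clip(p-130,0,None);yy,xx=np.mgrid[v-6:v+7,u-6:u+7];c=((xx*p).sum()/p.sum(),(yy*p).sum()/p.sum());X=ray(n,s,*c,.045);H.append(X);print(c,X.round(4))
dv=H[0]-H[1];print('mid',(H[0]+H[1])/2,'sep',np.linalg.norm(dv),'yaw',np.degrees(np.arctan2(-dv[0],dv[1])))
box=np.zeros(g.shape,bool);box[25:155,160:405]=1
def rect(m,l):
    P=W[m];P=P[~np.isnan(P[:,0])];print(l,len(P),cv2.minAreaRect((P[:,:2]*1000).astype(np.float32)),np.median(P[:,2]));return P
rect(box&(abs(W[...,2]-.045)<.002),'plate')
rect(box&(W[...,2]>.002)&(W[...,2]<.02),'base')
hsv=cv2.cvtColor(im,cv2.COLOR_RGB2HSV)
P=rect(box&(abs(W[...,2]-.0885)<.003)&(hsv[...,1]<60),'railtop')
l=cv2.fitLine((P[:,:2]*1000).astype(np.float32),cv2.DIST_HUBER,0,.01,.01).ravel();print(l,np.degrees(np.arctan2(l[1],l[0])))
red=box&(hsv[...,1]>180)&((hsv[...,0]<8)|(hsv[...,0]>172))&(hsv[...,2]>120)
rect(red&(W[...,2]>.133),'knob top')
rect(box&(abs(W[...,2]-.1)<.003)&(im[...,0]>0),'z100')
P=W[380 and box];
# clamp
b2=np.zeros(g.shape,bool);b2[325:385,235:275]=1
rect(b2&(hsv[...,1]<70)&(abs(W[...,2]-.085)<.004),'bar')
o=b2&(hsv[...,1]>215)&(hsv[...,2]>170)&(W[...,2]>.112);rect(o,'handletop')
b2[:]=0;b2[275:390,215:300]=1
rect(b2&(abs(W[...,2]-.075)<.003),'blk')
E
```

```text
(np.float64(275.1950171821306), np.float64(73.34621993127148)) [0.5474 0.1834 0.045 ]
(np.float64(280.79026217228466), np.float64(114.03558052434457)) [0.5541 0.1384 0.045 ]
mid [0.5507298  0.16087133 0.045     ] sep 0.04549108554178503 yaw 8.413515032630723
plate 3401 ((553.17919921875, 161.69989013671875), (126.63911437988281, 84.11872100830078), 8.51318359375) 0.04470809929112285
base 6202 ((556.0003051757812, 167.21853637695312), (306.1943054199219, 156.04925537109375), 1.8511366844177246) 0.0076190118867768275
railtop 3612 ((553.1055297851562, 162.08413696289062), (248.91151428222656, 75.06266784667969), 8.3490629196167) 0.0884253340551481
[9.8928177e-01 1.4601903e-01 5.6621375e+02 1.6366104e+02] 8.396293
knob top 307 ((465.0549621582031, 148.5017852783203), (11.119100570678711, 23.439271926879883), 7.062177658081055) 0.13638074309755222
z100 2372 ((553.0681762695312, 161.53997802734375), (161.7378387451172, 77.64994812011719), 8.47640609741211) 0.09944927141455323
bar 442 ((520.4019775390625, -175.45065307617188), (60.76137924194336, 25.967708587646484), 76.98829650878906) 0.08418736338278016
handletop 184 ((520.3344116210938, -175.51829528808594), (26.137191772460938, 11.962926864624023), 77.78143310546875) 0.12013314866426891
blk 2854 ((520.4716796875, -176.5835418701172), (111.68924713134766, 80.19647216796875), 77.24815368652344) 0.07448930469268272
```

```bash
python3 -m pendant '[[[-0.1,-0.82,-0.4],-0.25,0.6],[[-0.1,-0.82,-0.4],-0.25,0.6],[[-0.1,-0.82,-0.4],-0.25,0.6],[[-0.1,-0.82,-0.4],-0.25,0.6],[[-0.1,-0.82,-0.4],-0.25,0.6],[[-0.1,-0.82,-0.4],-0.25,0.6],[[-0.1,-0.82,-0.4],-0.25,0.6],[[-0.1,-0.82,-0.4],-0.25,0.6],[[-0.1,-0.82,-0.4],-0.25,0.6],[[-0.08,-0.86,-0.4],-0.25,0.6],[[0,0,0],0,0.6],[[0,0,0],0,0.6]]'; python3 - <<'E'
from h import *
n='wrist';z=np.load('pics/w1.npz');s=dict(position=z['p'],tool_rot=z['R']);W=cloud(n,s,z['d']);hsv=cv2.cvtColor(z['im'],cv2.COLOR_RGB2HSV)
for nm,lo,hi in(('turq',80,95),('purple',132,155)):
    m=(hsv[...,0]>lo)&(hsv[...,0]<hi)&(hsv[...,1]>130)&(hsv[...,2]>60);P=W[m];print(nm,m.sum(),np.nanpercentile(P,2,0).round(3),np.nanpercentile(P,98,0).round(3))
im,d,s=snap('wrist','pics/w2.png');print(s['position'],s['tool_rot'].round(4),s['time_s'])
K=env.camera_model('wrist');print(proj('wrist',s,[.5204,-.1755,.121]))
W=cloud(n,s,d);hsv=cv2.cvtColor(im,cv2.COLOR_RGB2HSV)
o=(hsv[...,1]>200)&(hsv[...,2]>150)&(abs(W[...,2]-.12)<.006)&(np.hypot(W[...,0]-.52,W[...,1]+.1755)<.04);P=W[o];print(o.sum(),cv2.minAreaRect((P[:,:2]*1000).astype(np.float32)),np.median(P[:,2]))
E
```

```text
time_s: 1.7
position: [0.5195, -0.1764, 0.1996]
tool_rot: [[-0.219, -0.003, 0.976], [-0.976, 0.002, -0.219], [-0.001, -1.0, -0.004]]
ft_force: [-0.0, 0.8, -0.6]
grip_width: 0.0512
turq 500 [ 0.391 -0.224  0.005] [0.507 0.061 0.359]
purple 1096 [ 0.616 -0.198  0.004] [ 0.662 -0.15   0.118]
[ 0.51950952 -0.17640165  0.19961478] [[-0.2194 -0.0033  0.9756]
 [-0.9756  0.0021 -0.2194]
 [-0.0013 -1.     -0.0036]] 1.7
[277.95113423 223.02257572]
545 ((520.5455932617188, -176.4293670654297), (25.669044494628906, 10.555078506469727), 77.07035827636719) 0.12053779161139633
```

View pics/w2.png

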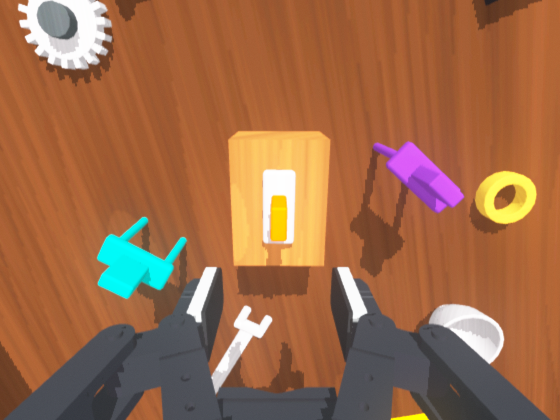

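The handle is centred at (279,218), between the open fingers. I'll descend and grip.

```bash
python3 -m pendant '[[[0.03,0.01,-0.7],0,0.6],[[0,0,-0.7],0,0.6],[[0,0,-0.7],0,0.6],[[0,0,-0.7],0,0.6],[[0,0,-0.5],0,0.6],[[0,0,-0.35],0,0.6],[[0,0,0],0,0.6],[[0,0,0],0,0.6],[[0,0,0],0,0.6]]' 60; python3 -m pendant '[[[0,0,0],0,0.3],[[0,0,0],0,0.2],[[0,0,0],0,0],[[0,0,0],0,0],[[0,0,0],0,0],[[0,0,0],0,0],[[0,0,0],0,0],[[0,0,0],0,0]]' 60
```

```text
time_s: 2.5
position: [0.522, -0.1746, 0.0928]
tool_rot: [[-0.216, 0.001, 0.976], [-0.976, -0.001, -0.216], [0.0, -1.0, 0.002]]
ft_force: [-0.3, 0.2, 0.2]
grip_width: 0.0516
time_s: 3.17
position: [0.5216, -0.1749, 0.0924]
tool_rot: [[-0.216, 0.001, 0.976], [-0.976, -0.0, -0.216], [0.0, -1.0, 0.001]]
ft_force: [-1.2, 0.9, 6.0]
grip_width: 0.0112
```

```bash
python3 -m pendant '[[[0,0,0.1],0,0],[[0,0,0.3],0,0],[[0,0,0.5],0,0],[[0,0,0.6],0,0],[[0,0,0.6],0,0],[[0,0,0.6],0,0],[[0,0,0.6],0,0],[[0,0,0.6],0,0],[[0,0,0],0,0],[[0,0,0],0,0]]' 60;python3 - <<'E'
from h import *
im,d,s=snap('wrist','pics/w3.png');print(s['position'],s['ft_force'])
snap('side','pics/s3.png')
E
```

```text
time_s: 4.0
position: [0.5215, -0.1749, 0.2091]
tool_rot: [[-0.216, 0.001, 0.976], [-0.976, -0.001, -0.216], [0.0, -1.0, 0.001]]
ft_force: [-0.3, 0.3, -3.1]
grip_width: 0.0108
[ 0.52149494 -0.17493383  0.20912805] [-0.31027713  0.32602619 -3.05805353]
```

View pics/w3.png

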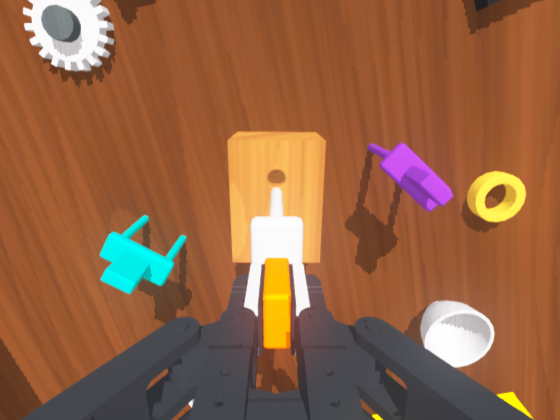

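View pics/s3.png

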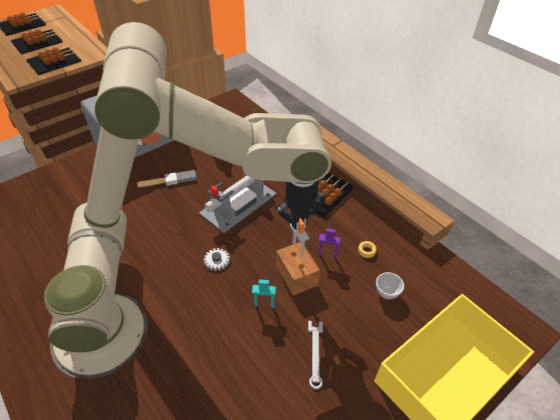

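The clamp is held, with its crossbar at (276,240) and its front leg at (276,200). I'll measure where it sits relative to the TCP.

```bash
cat > rel.py <<'E'
from h import *
def rel(f):
    z=np.load(f);s=dict(position=z['p'],tool_rot=z['R']);W=cloud('wrist',s,z['d']);im=z['im'];hsv=cv2.cvtColor(im,cv2.COLOR_RGB2HSV)
    T=(W-z['p'])@z['R'] # tool coords
    b=np.zeros(im.shape[:2],bool);b[180:370,225:325]=1
    o=b&(hsv[...,1]>200)&(hsv[...,2]>150)&(hsv[...,0]<25)&(T[...,1]<-.020)&(T[...,1]>-.04)
    o2=b&(hsv[...,1]>200)&(hsv[...,2]>150)&(hsv[...,0]<25)
    for l,m in(('top',o),('bar',b&(hsv[...,1]<60)&(hsv[...,2]>120)&(T[...,1]>.002)&(T[...,1]<.013))):
        P=T[m];P=P[~np.isnan(P[:,0])];print(l,len(P),'y med',np.median(P[:,1]).round(4),cv2.minAreaRect((P[:,[2,0]]*1000).astype(np.float32)),'z mid',P[:,2].min().round(4),P[:,2].max().round(4),'x',P[:,0].min().round(4),P[:,0].max().round(4))
    P=T[o2];print('or y',np.nanpercentile(P[:,1],[2,50,98]))
    # leg visible
    l=b&(hsv[...,1]<60)&(hsv[...,2]>120)&(T[...,1]>.025)&(T[...,1]<.1)
    if l.sum(): 
        P=T[l];print('leg',l.sum(),'z',np.percentile(P[:,2],[2,50,98]).round(4),'x',np.percentile(P[:,0],[2,50,98]).round(4),'y',np.percentile(P[:,1],[2,98]).round(4))
        print('leg slope z/y',np.polyfit(P[:,1],P[:,2],1))
E
python3 -c "
from rel import *
rel('pics/w3.npz')"
```

```text
top 1612 y med -0.0282 ((0.03571939468383789, 1.952946662902832), (27.03447723388672, 11.256157875061035), 89.47684478759766) z mid -0.0055 0.0058 x -0.0115 0.0155
bar 2231 y med 0.0079 ((-0.07947063446044922, -17.454471588134766), (23.369918823242188, 25.82252311706543), 89.30232238769531) z mid -0.0129 0.0129 x -0.0291 -0.0056
or y [-0.02927905 -0.02772787  0.00278757]
leg 324 z [-0.0038 -0.0003  0.0032] x [-0.0249 -0.0243 -0.0224] y [0.0287 0.0852]
leg slope z/y [-0.00218302 -0.00019519]
```

```bash
python3 -m pendant '[[[0.0,0.3,0.6],0.2,0],[[0.08,0.6,0.6],0.3,0],[[0.08,0.85,0],0.35,0],[[0.08,0.85,0],0.35,0],[[0.08,0.85,0],0.35,0],[[0.08,0.85,0],0.35,0],[[0.08,0.85,0],0.35,0],[[0.08,0.85,0],0.35,0],[[0.08,0.85,0],0.35,0],[[0.08,0.85,0],0.35,0],[[0.08,0.85,0],0.35,0],[[0.08,0.85,0],0.35,0]]' 60;python3 -m pendant '[[[0.08,0.85,0],0.18,0],[[0,0.5,0],0,0],[[0,0.3,0],0,0],[[0,0,0],0,0],[[0,0,0],0,0],[[0,0,0],0,0]]' 60
python3 - <<'E'
from h import *
im,d,s=snap('wrist','pics/w4.png');p=s['position'];R=s['tool_rot'];print(p,np.degrees(np.arctan2(R[1,2],R[0,2])))
print('d',np.array([.5504,.1628])*1000-p[:2]*1000)
E
```

```text
time_s: 5.1
position: [0.5474, 0.1084, 0.2433]
tool_rot: [[0.132, -0.003, 0.991], [-0.991, 0.0, 0.132], [-0.0, -1.0, -0.003]]
ft_force: [0.8, 0.5, -2.4]
grip_width: 0.011
time_s: 5.6
position: [0.5503, 0.1556, 0.2444]
tool_rot: [[0.145, -0.001, 0.989], [-0.989, -0.0, 0.145], [0.0, -1.0, -0.001]]
ft_force: [-0.4, 0.4, -2.6]
grip_width: 0.0111
[0.55028587 0.15563007 0.24441735] 8.343336067975278
d [0.11413205 7.16993258]
```

View pics/w4.png

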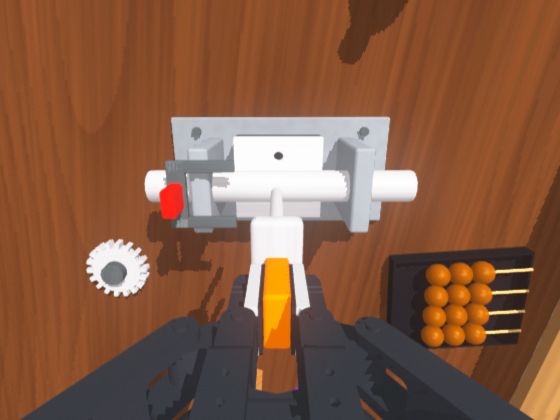

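The far hole shows at (278,156), with the leg almost in line with it at (276,200). I'll re-measure the hole from this closer pose.

```bash
python3 - <<'E'
from rel import *
rel('pics/w4.npz')
n='wrist';z=np.load('pics/w4.npz');s=dict(position=z['p'],tool_rot=z['R']);W=cloud(n,s,z['d']);im=z['im'];g=cv2.cvtColor(im,cv2.COLOR_RGB2GRAY)
u,v=278,156
p=255-g[v-7:v+8,u-7:u+8].astype(float);p=np.clip(p-130,0,None);yy,xx=np.mgrid[v-7:v+8,u-7:u+8];c=((xx*p).sum()/p.sum(),(yy*p).sum()/p.sum());X=ray(n,s,*c,.045);print(c,X.round(4),'plate z',np.nanmedian(W[145:150,260:300,2]))
t=((X-z['p'])@z['R']);print('hole in tool',t*1000)
b=np.zeros(g.shape,bool);b[110:240,140:425]=1
hsv=cv2.cvtColor(im,cv2.COLOR_RGB2HSV)
P=W[b&(abs(W[...,2]-.0885)<.003)&(hsv[...,1]<60)]
T=(P-z['p'])@z['R'];print('rail',cv2.minAreaRect((P[:,:2]*1000).astype(np.float32)))
r=(T[:,2]<-.07)|(T[:,2]>.03);print('rail centre in tool x',np.median(T[r,0]))
E
```

```text
top 1721 y med -0.0281 ((0.41673898696899414, 1.9520750045776367), (11.326295852661133, 26.596261978149414), 0.43627071380615234) z mid -0.0053 0.006 x -0.0114 0.0152
bar 2211 y med 0.0079 ((0.24703311920166016, -17.559701919555664), (23.465579986572266, 26.140058517456055), 89.66374206542969) z mid -0.0128 0.0133 x -0.0293 -0.0058
or y [-0.02929243 -0.02766688  0.0032148 ]
leg 341 z [-0.0038 -0.0001  0.0036] x [-0.0249 -0.0242 -0.0213] y [0.0285 0.087 ]
leg slope z/y [-0.00599994  0.00023456]
(np.float64(277.9900908340215), np.float64(155.42444260941372)) [0.5474 0.1847 0.045 ] plate z 0.04469203230090113
hole in tool [-29.25031522 199.40750317   1.53216555]
rail ((552.9193725585938, 163.0101776123047), (249.12657165527344, 75.19713592529297), 8.44931411743164)
rail centre in tool x -0.006971241726687053
```

```bash
python3 -m pendant '[[[0.01,0.27,-0.4],0.01,0],[[0,0,-0.5],0,0],[[0,0,-0.5],0,0],[[0,0,-0.3],0,0],[[0,0,0],0,0],[[0,0,0],0,0],[[0,0,0],0,0]]' 60
cat > see.py <<'E'
from rel import *
import sys
f=sys.argv[1];im,d,s=snap('wrist',f);rel(f.replace('png','npz'));z=np.load(f.replace('png','npz'));p=z['p'];print(p,'yaw',np.degrees(np.arctan2(z['R'][1,2],z['R'][0,2])),'F',s['ft_force'].round(2))
W=cloud('wrist',s,d);T=(W-p)@z['R'];hsv=cv2.cvtColor(im,cv2.COLOR_RGB2HSV)
w=(W[...,2]>.080)&(W[...,2]<.092)&(hsv[...,1]<60)&(abs(T[...,0])<.03)
for a,b in((.035,.05),(.09,.13),(-.10,-.13)):
    m=w&(T[...,2]>min(a,b))&(T[...,2]<max(a,b));P=T[m]
    if len(P)>20: q=P[P[:,1]<P[:,1].min()+.0006];print('rail crest x in tool',np.median(q[:,0]).round(4),len(q),'zmax',W[m][:,2].max())
g=cv2.cvtColor(im,cv2.COLOR_RGB2GRAY)
pl=(abs(W[...,2]-.045)<.003)
print('tip z est',p[2]-.0898)
E
python3 see.py pics/w5.png
```

```text
time_s: 6.23
position: [0.5511, 0.1644, 0.1948]
tool_rot: [[0.146, 0.002, 0.989], [-0.989, 0.0, 0.146], [0.0, -1.0, 0.002]]
ft_force: [-0.2, 0.8, -1.5]
grip_width: 0.0108
top 1720 y med -0.0281 ((0.2806510925292969, 2.021617889404297), (26.997360229492188, 11.290372848510742), 89.58905792236328) z mid -0.0053 0.006 x -0.0115 0.0155
bar 2219 y med 0.0079 ((0.09202289581298828, -17.64291763305664), (23.43131446838379, 25.86527442932129), 89.0418472290039) z mid -0.0129 0.0132 x -0.0294 -0.0057
or y [-0.02924554 -0.02769625  0.00281716]
leg 351 z [-0.0383 -0.0001  0.0036] x [-0.0249 -0.0242  0.024 ] y [0.0291 0.0867]
leg slope z/y [-0.09340735  0.00422726]
[0.55106571 0.16441466 0.19475644] yaw 8.422501419095564 F [-0.19  0.8  -1.46]
rail crest x in tool 0.0027 3 zmax 0.09114177264339551
rail crest x in tool 0.0032 1 zmax 0.09136590940031239
rail crest x in tool 0.0026 2 zmax 0.09132857604722117
tip z est 0.1049564388251585
```

View pics/w5.png

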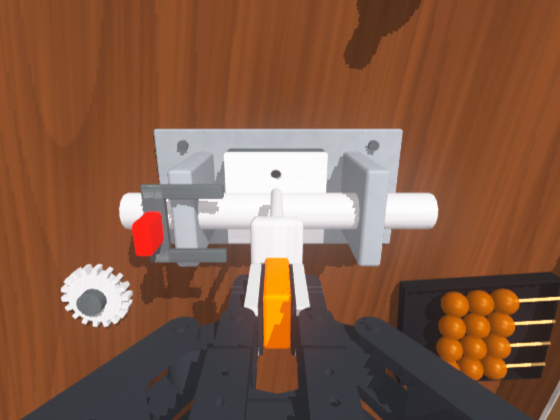

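The hole is at (276,174) and the leg tip at (277,193). I'll refine the hole position from this frame.

```bash
cat > hole.py <<'E'
from h import *
import sys
f=sys.argv[1];u,v=int(sys.argv[2]),int(sys.argv[3])
z=np.load(f);s=dict(position=z['p'],tool_rot=z['R']);g=cv2.cvtColor(z['im'],cv2.COLOR_RGB2GRAY)
p=255-g[v-9:v+10,u-9:u+10].astype(float);p=np.clip(p-130,0,None);yy,xx=np.mgrid[v-9:v+10,u-9:u+10];c=((xx*p).sum()/p.sum(),(yy*p).sum()/p.sum());X=ray('wrist',s,*c,.045)
print(np.round(c,2),X.round(4),'tool mm',((X-z['p'])@z['R']*1000).round(2))
W=cloud('wrist',s,z['d']);P=W[(abs(W[...,2]-.045)<.002)];R=cv2.minAreaRect((P[:,:2]*1000).astype(np.float32));print('plate',R)
X=np.array([.5502,.1628,0]);
b=(W[...,2]>.097)&(W[...,2]<.103)&(np.hypot(W[...,0]-.553,W[...,1]-.162)<.1)
T=(W-z['p'])@z['R']
for lo,hi in((-.1,-.045),(.04,.1)):
    m=b&(T[...,2]>lo)&(T[...,2]<hi);Q=T[m];print('block top tool x',Q[:,0].min().round(4),Q[:,0].max().round(4),'z',Q[:,2].min().round(4),Q[:,2].max().round(4),len(Q))
E
python3 hole.py pics/w5.npz 276 174;python3 hole.py pics/w4.npz 278 156
```

```text
[275.41 173.58] [0.5473 0.1852 0.045 ] tool mm [-21.09 149.75  -0.88]
plate ((552.0247802734375, 161.26670837402344), (157.45584106445312, 84.68519592285156), 8.428243637084961)
block top tool x -0.0359 0.0417 z -0.0793 -0.0609 1553
block top tool x -0.0358 0.0414 z 0.0639 0.0822 2203
[277.99 155.42] [0.5474 0.1847 0.045 ] tool mm [-29.25 199.41   1.53]
plate ((553.246826171875, 161.59439086914062), (153.79306030273438, 84.31304168701172), 8.462395668029785)
block top tool x -0.044 0.0324 z -0.0782 -0.059 1177
block top tool x -0.0442 0.0323 z 0.0666 0.0845 1652
```

```bash
python3 -m pendant '[[[-0.02,-0.03,0],0,0],[[0,0,-0.3],0,0],[[0,0,-0.4],0,0],[[0,0,-0.4],0,0],[[0,0,-0.3],0,0],[[0,0,-0.1],0,0],[[0,0,0],0,0],[[0,0,0],0,0],[[0,0,0],0,0]]' 60
python3 see.py pics/w6.png; python3 - <<'E'
import cv2
im=cv2.imread('pics/w6.png')[130:300,150:400];cv2.imwrite('pics/w6c.png',cv2.resize(im,None,fx=3.2,fy=3.2,interpolation=2))
E
```

```text
time_s: 7.03
position: [0.5503, 0.1638, 0.1494]
tool_rot: [[0.147, 0.001, 0.989], [-0.989, 0.0, 0.147], [0.0, -1.0, 0.001]]
ft_force: [-0.8, -0.4, -1.5]
grip_width: 0.0106
top 1698 y med -0.0281 ((0.3465399742126465, 1.9870214462280273), (11.067730903625488, 26.83527374267578), 0.5731979608535767) z mid -0.0053 0.0059 x -0.0115 0.0154
bar 2215 y med 0.0079 ((-0.03359031677246094, -17.461851119995117), (23.86433982849121, 25.981578826904297), 88.2878646850586) z mid -0.0128 0.0132 x -0.0292 -0.0051
or y [-0.02925026 -0.02766934  0.0029459 ]
leg 2673 z [-0.0333 -0.0017  0.0312] x [-0.0246 -0.0065  0.0135] y [0.0356 0.0781]
leg slope z/y [ 0.00568385 -0.00219187]
[0.55034127 0.16384592 0.14944117] yaw 8.451044377453472 F [-0.81 -0.36 -1.49]
rail crest x in tool 0.0021 11 zmax 0.09107523523229571
rail crest x in tool 0.0019 9 zmax 0.09109170981507533
rail crest x in tool 0.0027 5 zmax 0.09142322725953964
tip z est 0.05964116752060532
```

View pics/w6c.png

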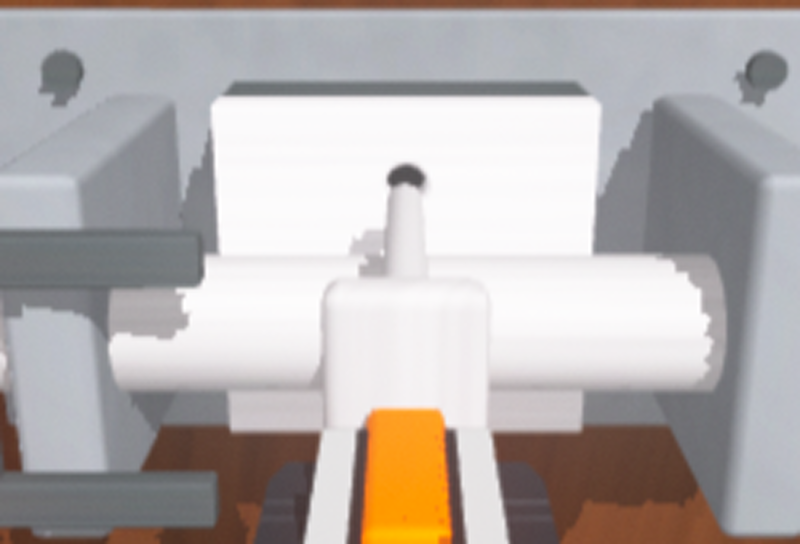

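The leg tip, crop (406,190), overlaps the hole, crop (407,178), and lines up along the rail. I'll check y from the hole's far rim at crop row 164.

```bash
python3 - <<'E'
from h import *
z=np.load('pics/w6.npz');s=dict(position=z['p'],tool_rot=z['R']);g=cv2.cvtColor(z['im'],cv2.COLOR_RGB2GRAY)
print(g[176:196,274:281])
for v in(180.5,181.5):
    X=ray('wrist',s,277,v,.045);print(v,((X-z['p'])@z['R']*1000).round(2))
print(g[185,265:290]);
for u in (271,283.):X=ray('wrist',s,u,186,.045);print(u,((X-z['p'])@z['R']*1000).round(2))
W=cloud('wrist',s,z['d']);T=(W-z['p'])@z['R'];b=(W[...,2]>.097)&(W[...,2]<.103)&(np.hypot(W[...,0]-.553,W[...,1]-.162)<.1)
for lo,hi in((-.1,-.045),(.04,.1)):
    m=b&(T[...,2]>lo)&(T[...,2]<hi);Q=T[m];print('block top tool x',Q[:,0].min().round(4),Q[:,0].max().round(4))
# plate far edge
m=(abs(W[...,2]-.045)<.0015)&(abs(T[...,2])<.04);Q=T[m];print('plate x',Q[:,0].min(),Q[:,0].max(),'z',Q[:,2].min(),Q[:,2].max())
E
```

```text
[[251 251 251 251 251 251 251]
 [251 251 251 251 251 251 251]
 [250 250 250 250 250 250 250]
 [249 249 248 248 249 249 249]
 [242 237 232 232 235 240 245]
 [202 178 158 155 172 201 225]
 [128 105  94  94 102 132 163]
 [ 89  86  88  86  85  92 107]
 [ 84  84  85  84  86  86  88]
 [ 85  86  87  85  86  85  85]
 [ 91  96 101  98  89  87  87]
 [126 155 183 163 123 105  94]
 [183 206 224 217 202 191 145]
 [210 220 228 231 230 230 206]
 [213 224 230 231 232 233 228]
 [214 223 230 232 233 234 231]
 [215 224 230 232 233 234 232]
 [217 225 230 232 234 235 232]
 [216 226 230 232 234 234 232]
 [218 226 230 233 234 235 232]]
180.5 [-25.47 104.44   0.52]
181.5 [-24.7  104.44   0.53]
[251 251 251 251 249 230 128  88  86  85  86  87  85  86  85  85  92 137
 215 246 251 251 251 251 251]
271 [-21.22 104.43  -4.01]
283.0 [-21.22 104.45   5.07]
block top tool x -0.0363 0.0407
block top tool x -0.0363 0.0411
plate x -0.03952450793739892 0.0452221364940254 z -0.03998732435055182 0.03998533810272052
```

```bash
python3 -m pendant '[[[0.01,-0.015,-0.2],0,0],[[0,0,-0.2],0,0],[[0,0,-0.05],0,0],[[0,0,0],0,0],[[0,0,0],0,0],[[0,0,0],0,0]]' 60; python3 -m pendant '[[[0,0,-0.05],0,0],[[0,0,-0.05],0,0],[[0,0,0],0,0]]';  python3 -m pendant '[[[0,0,-0.05],0,0],[[0,0,0],0,0]]'
```

```text
time_s: 7.58
position: [0.5504, 0.1634, 0.1354]
tool_rot: [[0.147, 0.0, 0.989], [-0.989, 0.0, 0.147], [-0.0, -1.0, 0.0]]
ft_force: [0.6, -0.9, -2.3]
grip_width: 0.0111
time_s: 7.83
position: [0.5502, 0.1633, 0.1321]
tool_rot: [[0.147, -0.0, 0.989], [-0.989, -0.0, 0.147], [-0.0, -1.0, -0.0]]
ft_force: [-0.4, -0.2, -1.5]
grip_width: 0.011
time_s: 8.0
position: [0.5502, 0.1633, 0.1306]
tool_rot: [[0.147, -0.0, 0.989], [-0.989, -0.0, 0.147], [-0.0, -1.0, -0.0]]
ft_force: [0.3, -1.1, -2.6]
grip_width: 0.011
```

The tips are about 4 mm below the plate top with no contact force, so both legs are in the holes. I'll keep going gently.

```bash
python3 -m pendant '[[[0,0,-0.05],0,0],[[0,0,-0.05],0,0],[[0,0,-0.05],0,0],[[0,0,-0.05],0,0],[[0,0,0],0,0]]' 80; python3 -m pendant '[[[0,0,-0.05],0,0],[[0,0,-0.05],0,0],[[0,0,0],0,0]]'; python3 -m pendant '[[[0,0,-0.05],0,0],[[0,0,-0.05],0,0],[[0,0,0],0,0]]'
```

```text
time_s: 8.42
position: [0.5501, 0.1634, 0.1244]
tool_rot: [[0.147, -0.001, 0.989], [-0.989, -0.0, 0.147], [-0.0, -1.0, -0.001]]
ft_force: [0.3, 0.9, -2.2]
grip_width: 0.0109
time_s: 8.67
position: [0.5501, 0.1633, 0.1215]
tool_rot: [[0.147, -0.001, 0.989], [-0.989, -0.0, 0.147], [-0.0, -1.0, -0.001]]
ft_force: [-0.6, 1.6, -1.1]
grip_width: 0.0108
time_s: 8.92
position: [0.5505, 0.1634, 0.1191]
tool_rot: [[0.147, 0.001, 0.989], [-0.989, 0.0, 0.147], [0.0, -1.0, 0.001]]
ft_force: [-1.0, -0.1, 1.2]
grip_width: 0.011
```

```bash
for i in 1 ; do python3 -m pendant '[[[0,0,-0.05],0,0],[[0,0,-0.05],0,0],[[0,0,0],0,0]]'; done; python3 -m pendant '[[[0,0,-0.05],0,0],[[0,0,-0.05],0,0],[[0,0,0],0,0]]'; python3 -m pendant '[[[0,0,-0.05],0,0],[[0,0,-0.05],0,0],[[0,0,0],0,0]]'
```

```text
time_s: 9.17
position: [0.5506, 0.1634, 0.1169]
tool_rot: [[0.147, 0.002, 0.989], [-0.989, 0.0, 0.147], [0.0, -1.0, 0.002]]
ft_force: [-1.8, -0.6, 6.9]
grip_width: 0.0107
time_s: 9.42
position: [0.5506, 0.1634, 0.1139]
tool_rot: [[0.147, 0.002, 0.989], [-0.989, 0.0, 0.147], [0.0, -1.0, 0.002]]
ft_force: [-1.6, 0.5, 7.6]
grip_width: 0.0107
time_s: 9.67
position: [0.5506, 0.1634, 0.1109]
tool_rot: [[0.147, 0.002, 0.989], [-0.989, 0.0, 0.147], [0.0, -1.0, 0.002]]
ft_force: [-2.3, -1.1, 6.8]
grip_width: 0.0106
```

Pushing the packing bar down at about 9 N net. Home is at TCP z ≈ 0.107–0.108, so 1 mm steps from here.

```bash
python3 -m pendant '[[[0,0,-0.04],0,0],[[0,0,-0.02],0,0],[[0,0,0],0,0]]'; python3 -m pendant '[[[0,0,-0.03],0,0],[[0,0,0],0,0]]'; python3 -m pendant '[[[0,0,-0.02],0,0],[[0,0,0],0,0]]'
```

```text
time_s: 9.92
position: [0.5506, 0.1634, 0.1092]
tool_rot: [[0.147, 0.002, 0.989], [-0.989, 0.0, 0.147], [0.0, -1.0, 0.002]]
ft_force: [-2.2, -0.4, 8.6]
grip_width: 0.0107
time_s: 10.08
position: [0.5506, 0.1634, 0.1083]
tool_rot: [[0.147, 0.002, 0.989], [-0.989, 0.0, 0.147], [0.0, -1.0, 0.002]]
ft_force: [-2.4, 0.3, 7.8]
grip_width: 0.0106
time_s: 10.25
position: [0.5506, 0.1634, 0.1078]
tool_rot: [[0.147, 0.002, 0.989], [-0.989, 0.0, 0.147], [0.0, -1.0, 0.002]]
ft_force: [-2.2, -1.4, 8.5]
grip_width: 0.0107
```

```bash
python3 -m pendant '[[[0,0,-0.03],0,0],[[0,0,0],0,0]]'; python3 -m pendant '[[[0,0,-0.02],0,0],[[0,0,0],0,0]]'
```

```text
time_s: 10.42
position: [0.5506, 0.1634, 0.1073]
tool_rot: [[0.147, 0.002, 0.989], [-0.989, 0.0, 0.147], [0.0, -1.0, 0.002]]
ft_force: [-4.3, 0.2, 11.8]
grip_width: 0.0106
time_s: 10.58
position: [0.5507, 0.1634, 0.1073]
tool_rot: [[0.147, 0.003, 0.989], [-0.989, 0.0, 0.147], [0.0, -1.0, 0.003]]
ft_force: [-4.7, 0.1, 16.2]
grip_width: 0.0107
```

It stopped at TCP z = 0.1073 with the force rising, so the clamp is home. I'll relax, open slightly and lift straight up.

```bash
python3 -m pendant '[[[0,0,0.02],0,0],[[0,0,0],0,0.33],[[0,0,0],0,0.33],[[0,0,0],0,0.33],[[0,0,0],0,0.33],[[0,0,0],0,0.33]]'; python3 -m pendant '[[[0,0,0.2],0,0.33],[[0,0,0.4],0,0.33],[[0,0,0.6],0,0.33],[[0,0,0.6],0,0.33],[[0,0,0.6],0,0.33],[[0,-0.3,0.6],0,0.33],[[0,-0.8,0.6],0,0.33],[[0,-0.8,0],0,0.33],[[0,0,0],0,0.33],[[0,0,0],0,0.33]]'
python3 - <<'E'
from h import *
im,d,s=snap('wrist','pics/w7.png');W=cloud('wrist',s,d);print(s['position'])
hsv=cv2.cvtColor(im,cv2.COLOR_RGB2HSV);r=np.hypot(W[...,0]-.553,W[...,1]-.162)<.12
def rect(m,l):
    P=W[m];print(l,len(P),cv2.minAreaRect((P[:,:2]*1000).astype(np.float32)),np.median(P[:,2]))
rect(r&(hsv[...,1]>200)&(hsv[...,2]>150)&(hsv[...,0]>4)&(hsv[...,0]<25)&(W[...,2]>.13),'handle top')
rect(r&(hsv[...,1]>180)&((hsv[...,0]<4)|(hsv[...,0]>172))&(W[...,2]>.134),'knob')
m=r&(np.hypot(W[...,0]-.5507,W[...,1]-.161)<.035)&(abs(W[...,2]-.1)<.006)&(hsv[...,1]<60);rect(m,'bar')
E
```

```text
time_s: 11.08
position: [0.5503, 0.1633, 0.1054]
tool_rot: [[0.147, -0.0, 0.989], [-0.989, -0.0, 0.147], [-0.0, -1.0, -0.0]]
ft_force: [-0.2, -0.6, 0.0]
grip_width: 0.0281
time_s: 11.92
position: [0.5503, 0.1057, 0.214]
tool_rot: [[0.145, 0.0, 0.989], [-0.989, 0.0, 0.145], [-0.0, -1.0, 0.0]]
ft_force: [-0.6, -0.1, -0.1]
grip_width: 0.0282
[0.55028273 0.10566257 0.21400359]
handle top 622 ((550.8834838867188, 161.524658203125), (9.99384880065918, 25.200191497802734), 9.05517292022705) 0.13558568490078965
knob 613 ((465.0857238769531, 148.54925537109375), (11.52337646484375, 23.38480567932129), 7.634150981903076) 0.136458400190448
bar 2012 ((551.092041015625, 161.3986053466797), (25.863197326660156, 61.32041549682617), 8.073707580566406) 0.09943824941765458
```

View pics/w7.png

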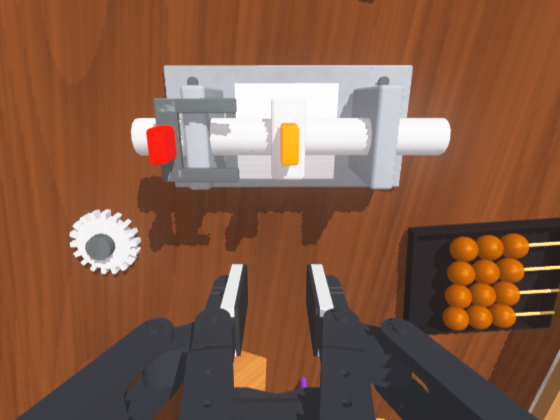

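The crossbar top is at 0.0994 m and the handle top at 0.1356, so the clamp is home. The knob is at (161,144) in the picture, still fully back. Next I close the fingers and go behind the knob.

```bash
python3 -m pendant '[[[-0.6,0.2,0],0,0],[[-0.65,0.22,0],0,0],[[-0.65,0.22,0],0,0],[[-0.65,0.22,0],0,0],[[-0.65,0.22,0],0,0],[[-0.65,0.2,0],0,0],[[0,0,-0.4],0,0],[[0,0,-0.4],0,0],[[0,0,0],0,0],[[0,0,0],0,0],[[0,0,0],0,0]]' 40
python3 - <<'E'
from h import *
im,d,s=snap('wrist','pics/w8.png');p=s['position'];print(p,(np.array([.4344,.1439])-p[:2])*1000)
snap('side','pics/s8.png')
E
```

```text
time_s: 12.88
position: [0.4351, 0.1451, 0.19]
tool_rot: [[0.147, 0.0, 0.989], [-0.989, 0.0, 0.147], [-0.0, -1.0, 0.0]]
ft_force: [0.3, 0.5, 0.5]
grip_width: -0.0003
[0.43505546 0.14512877 0.19002892] [-0.65545999 -1.22877487]
```

View pics/w8.png

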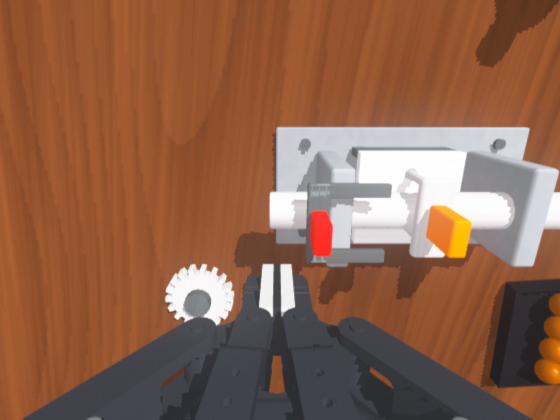

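The closed fingers at (277,290) are behind the knob at (320,233). I'll descend.

```bash
python3 -m pendant '[[[-0.02,-0.04,-0.4],0,0],[[0,0,-0.5],0,0],[[0,0,-0.5],0,0],[[0,0,-0.5],0,0],[[0,0,-0.4],0,0],[[0,0,-0.1],0,0],[[0,0,0],0,0],[[0,0,0],0,0],[[0,0,0],0,0]]'
python3 -c "
from h import *
im,d,s=snap('wrist','pics/w9.png');snap('side','pics/s9.png')
im=cv2.imread('pics/s9.png')[120:260,140:320];cv2.imwrite('pics/s9c.png',cv2.resize(im,None,fx=4,fy=4))"
```

```text
time_s: 13.73
position: [0.4347, 0.1436, 0.1185]
tool_rot: [[0.147, 0.002, 0.989], [-0.989, 0.0, 0.147], [0.0, -1.0, 0.002]]
ft_force: [0.0, -0.4, 0.6]
grip_width: 0.0002
```

View pics/w9.png

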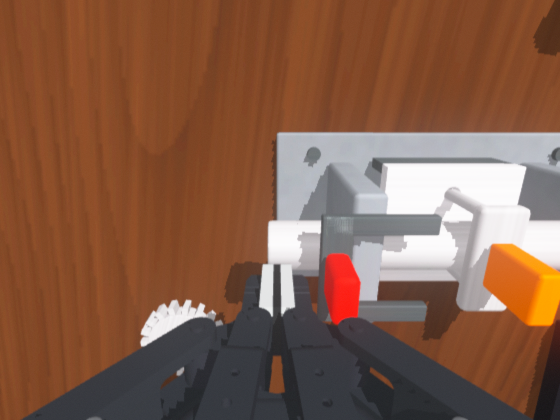

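View pics/s9c.png

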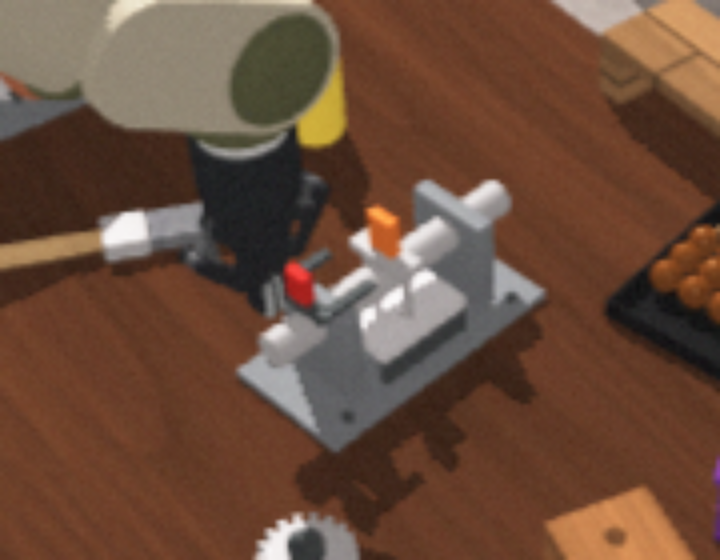

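The fingertips are behind the knob at the right height. I'll push along the rail, (0.989, 0.147).

```bash
python3 -m pendant '[[[0.16,0.024,0],0,0],[[0.16,0.024,0],0,0],[[0.16,0.024,0],0,0],[[0.16,0.024,0],0,0],[[0,0,0],0,0]]';python3 -m pendant '[[[0.16,0.024,0],0,0],[[0.16,0.024,0],0,0],[[0.16,0.024,0],0,0],[[0.16,0.024,0],0,0],[[0,0,0],0,0]]'; python3 -m pendant '[[[0.16,0.024,0],0,0],[[0.16,0.024,0],0,0],[[0,0,0],0,0]]'
```

```text
time_s: 14.25
position: [0.4544, 0.1465, 0.1176]
tool_rot: [[0.147, 0.001, 0.989], [-0.989, 0.0, 0.147], [-0.0, -1.0, 0.001]]
ft_force: [0.1, 0.3, 0.5]
grip_width: -0.0002
time_s: 14.67
position: [0.4736, 0.1494, 0.1175]
tool_rot: [[0.147, 0.001, 0.989], [-0.989, 0.0, 0.147], [-0.0, -1.0, 0.001]]
ft_force: [0.7, 0.7, -0.6]
grip_width: -0.0002
time_s: 14.92
position: [0.4831, 0.1509, 0.1176]
tool_rot: [[0.147, 0.001, 0.989], [-0.989, 0.0, 0.147], [-0.0, -1.0, 0.001]]
ft_force: [-0.2, 0.5, -0.6]
grip_width: 0.0
```

The push force isn't showing, so I'll look before going on.

```bash
python3 -c "
from h import *
im,d,s=snap('wrist','pics/w10.png');snap('side','pics/s10.png');print(s['ft_force'])
im=cv2.imread('pics/s10.png')[120:260,140:320];cv2.imwrite('pics/s10c.png',cv2.resize(im,None,fx=4,fy=4))"
```

```text
[-0.22853606  0.47081051 -0.56997755]
```

View pics/w10.png

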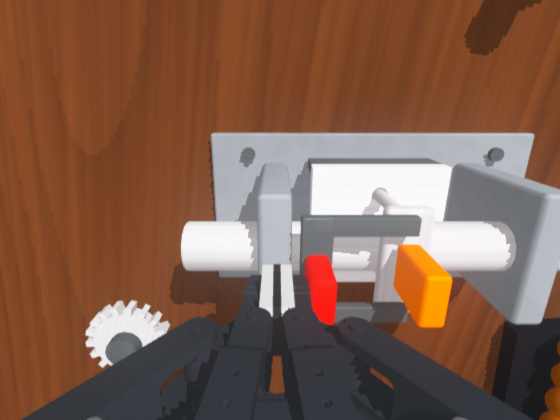

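View pics/s10c.png

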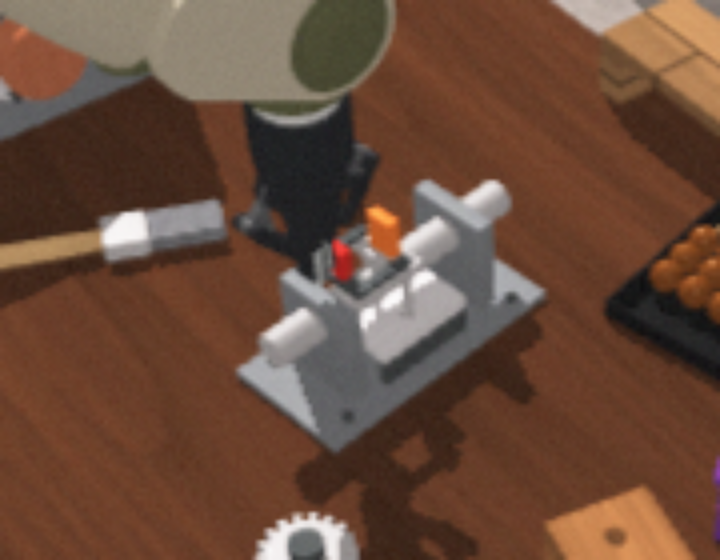

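The keeper is moving with the fingers and its tines are over the crossbar, seen at (390,225) and (380,312). I'll continue to the end stop.

```bash
python3 -m pendant '[[[0.08,0.012,0],0,0],[[0.08,0.012,0],0,0],[[0,0,0],0,0]]'; python3 -m pendant '[[[0.07,0.01,0],0,0],[[0.03,0.005,0],0,0],[[0,0,0],0,0]]';python3 -m pendant '[[[0.05,0.008,0],0,0],[[0,0,0],0,0]]'
```

```text
time_s: 15.27
position: [0.4873, 0.1515, 0.1176]
tool_rot: [[0.147, 0.0, 0.989], [-0.989, 0.0, 0.147], [-0.0, -1.0, 0.0]]
ft_force: [-1.1, -1.2, 0.9]
grip_width: 0.0006
time_s: 15.52
position: [0.4902, 0.1519, 0.1177]
tool_rot: [[0.147, 0.0, 0.989], [-0.989, 0.0, 0.147], [-0.0, -1.0, 0.0]]
ft_force: [-0.6, -1.8, 1.6]
grip_width: 0.0001
time_s: 15.68
position: [0.4917, 0.1522, 0.1176]
tool_rot: [[0.147, 0.0, 0.989], [-0.989, 0.0, 0.147], [-0.0, -1.0, 0.0]]
ft_force: [-2.4, -0.6, 1.1]
grip_width: 0.0
```

```bash
python3 -m pendant '[[[0.05,0.008,0],0,0],[[0,0,0],0,0]]'; python3 -m pendant '[[[0.04,0.006,0],0,0],[[0,0,0],0,0]]';python3 -m pendant '[[[0.04,0.006,0],0,0],[[0,0,0],0,0]]'
```

```text
time_s: 15.85
position: [0.4932, 0.1524, 0.1176]
tool_rot: [[0.147, 0.0, 0.989], [-0.989, 0.0, 0.147], [0.0, -1.0, 0.0]]
ft_force: [-2.2, -0.5, 1.2]
grip_width: 0.0002
time_s: 16.02
position: [0.4941, 0.1526, 0.1176]
tool_rot: [[0.147, -0.0, 0.989], [-0.989, -0.0, 0.147], [0.0, -1.0, -0.0]]
ft_force: [-2.7, -1.2, 2.4]
grip_width: -0.0002
time_s: 16.18
position: [0.4942, 0.1526, 0.1176]
tool_rot: [[0.147, -0.003, 0.989], [-0.989, -0.001, 0.147], [0.0, -1.0, -0.003]]
ft_force: [-8.7, -2.2, 5.4]
grip_width: 0.0002
```

End stop reached: no further motion and −8.7 N. I'll back off and lift away.

```bash
python3 -m pendant '[[[0.02,0.003,0],0,0],[[0,0,0],0,0],[[-0.2,-0.03,0],0,0],[[-0.4,-0.06,0],0,0],[[-0.2,-0.03,0.3],0,0],[[0,0,0.6],0,0],[[0,0,0.7],0,0],[[0,0,0.8],0,0],[[0,-0.4,0.8],0,0],[[0.2,-0.8,0.4],0,0],[[0.3,-0.8,0],0,0],[[0,0,0],0,0]]'; python3 -m pendant '[[[0.4,-0.4,0],0,0],[[0.4,-0.2,0],0,0],[[0.4,0,0],0,0],[[0,0,0],0,0],[[0,0,0],0,0],[[0,0,0],0,0]]'
python3 - <<'E'
from h import *
im,d,s=snap('wrist','pics/w11.png');snap('scene','pics/sc11.png');W=cloud('wrist',s,d);print(s['position'],s['ft_force'])
hsv=cv2.cvtColor(im,cv2.COLOR_RGB2HSV);r=np.hypot(W[...,0]-.553,W[...,1]-.162)<.12
def rect(m,l):
    P=W[m];print(l,len(P),cv2.minAreaRect((P[:,:2]*1000).astype(np.float32)),np.median(P[:,2]));return np.array(cv2.minAreaRect((P[:,:2]*1000).astype(np.float32))[0])
rect(r&(hsv[...,1]>200)&(hsv[...,2]>150)&(hsv[...,0]>4)&(hsv[...,0]<25)&(W[...,2]>.13),'handle top')
c=rect(r&(hsv[...,1]>180)&((hsv[...,0]<4)|(hsv[...,0]>172))&(W[...,2]>.134),'knob')
print('knob travel',np.linalg.norm(c-[465.07,148.52]))
m=r&(np.hypot(W[...,0]-.5507,W[...,1]-.161)<.035)&(abs(W[...,2]-.1)<.0025)&(hsv[...,1]<60);rect(m,'bar')
E
```

```text
time_s: 17.18
position: [0.4888, 0.0864, 0.2272]
tool_rot: [[0.144, 0.004, 0.99], [-0.99, -0.001, 0.144], [0.002, -1.0, 0.004]]
ft_force: [0.5, -0.5, -0.2]
grip_width: -0.0003
time_s: 17.68
position: [0.5224, 0.0717, 0.2257]
tool_rot: [[0.147, -0.0, 0.989], [-0.989, 0.0, 0.147], [-0.0, -1.0, -0.0]]
ft_force: [-0.6, -0.3, -0.1]
grip_width: -0.0002
[0.52235209 0.07173666 0.22571696] [-0.60194055 -0.25680802 -0.10842556]
handle top 513 ((550.4090576171875, 161.09735107421875), (11.379913330078125, 24.357694625854492), 8.21403694152832) 0.1354476927603584
knob 609 ((513.6973266601562, 155.3782501220703), (10.676582336425781, 22.452449798583984), 8.655943870544434) 0.13652762822887918
knob travel 49.108578607514396
bar 873 ((550.7680053710938, 161.10362243652344), (25.90113067626953, 39.68376541137695), 8.452499389648438) 0.09950048921563742
```

View pics/w11.png

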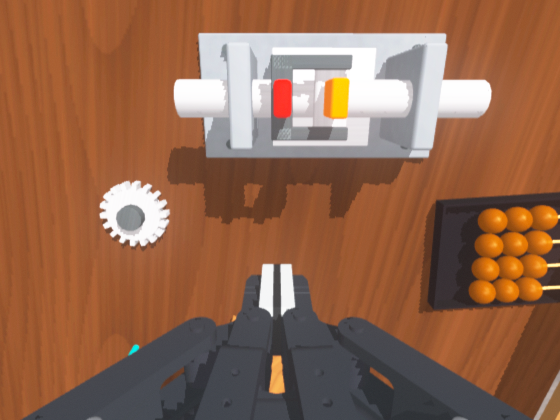

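View pics/sc11.png

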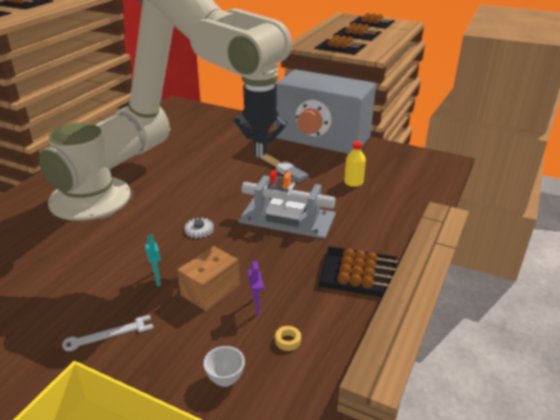

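The knob moved 49.1 mm, to about x = −40 mm of the stand where fully over should be. The tines lie across the crossbar, and the bystanders look unmoved. Handing in.

```bash
python3 -c "
from rig import env
print(env.close_job())"
```

```text
the job is handed in; nothing more can be done
None
```

The clamp is fully home on the rail and the keeper is pushed over its crossbar. I handed the job in at about 17.8 s of the 72 s allowed; no verdict was reported.

**Clamp:** I lifted it from the parking block, lined its legs up with the plate holes using the wrist camera, and lowered it in small steps. The legs entered with no measurable contact. The packing bar took roughly 9 to 11 N. The clamp stopped with about 18 N on it, the highest force I read, against the 40 N that counts as forcing. I then let go and lifted straight off. The crossbar top measured 99.5 mm above the bench (100 mm expected).

**Keeper:** I pushed the knob with closed fingers until it stopped at about 9 N, then backed off. The knob sits about 40 mm behind the stand's centre, which is the fully-over position, and its tines lie across the crossbar.

**Disagreements:**
- The camera showed 49.1 mm of knob travel instead of 50. That is within the camera's 2 mm error, and the stop was also felt.
- While lining up, camera estimates of the hole position differed by up to 2 mm between views. I settled it with a close view just above the plate.

**Last look:** the bystanders in view looked unmoved (by eye, not measured), and the robot was touching nothing.

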